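Open the child-proof cleaner bottle over a soaking tablet

TASK

Get a dose ready for descaling the coffee machine: first take the one block-shaped cleaning tablet out of the divided wooden tray and leave it in the white bowl, then open the child-proof cleaner bottle by pressing its ribbed cap down firmly, turning it counterclockwise while it is held down, and lifting it off. Finish while still holding the cap, level and still, about 8 cm straight above the open bottle, so that a colleague can fit the dosing spout. Leave the other things on the counter where they stand.

Things in the scene. Friction and masses are not known exactly. Their poses are not given: they have to be found in the camera images.
- bottle: Square white plastic cleaner bottle, 88 x 88 mm, in a low square steel holder (104 x 104 mm, 45 mm high) fixed to the counter: neither moves or turns. Origin under the centre of the holder, on the counter; z up along the axis of neck and cap. The flat shoulder (74 x 74 mm) is 134 mm above the counter, the top of the locked cap 189.5 mm. Its yaw varies.
- bottle_mouth (a point): Centre of the top of the bottle's round neck (30 mm diameter, with two side lugs out to 38 mm), on the cap's axis, 178.5 mm above the counter.
- cap: Round white ribbed safety cap on the bottle, 48 mm diameter, 29 mm high, about 30 g, hollow below. Origin: centre of its open underside, z up. Locked, the underside stands 160.5 mm above the counter, 26.5 mm above the shoulder, and its x axis is parallel to the bottle's. Grip it across its sides, from above, in any yaw. How it opens: see cap_top.
- cap_top (a point): Centre of the cap's flat top, 29 mm above its origin. The cap turns only while pressed down 5 mm or more (it bottoms at 7 mm), and only counterclockwise seen from above. It is free once turned 50 to 125 degrees from its locked position (aim for 70 to 80, in one grasp); pressing may then stop and it lifts straight off. Pressed or turned less, it stays locked.
- press (a joint): How far the spring-loaded disc under the cap is pressed down (m): 0 with the cap at rest or off, about 0.007 with the cap fully pressed. The spring starts at 4 N and adds 1 N per mm (about 10 N at 6 mm).
- tray: Divided light wooden tray, fixed to the counter, 110 mm (its x) x 315 mm (its y), walls 24 mm high, floor and walls 4 mm thick. Two cross walls make three compartments in a row along its y, each about 102 x 100 mm inside. Origin: centre of its underside. Each holds one thing: the tablet, an aluminium coffee capsule or a steel collar, in any order.
- tablet: Off-white rectangular cleaning tablet lying flat in one compartment of the tray: 38 mm (its x) x 26 mm (its y) x 17 mm high, about 20 g. The origin is the centre of its underside. At least 25 mm are free beside its long sides.
- bowl: Open white ceramic bowl, loose, 120 mm across the rim, 45 mm high, 0.35 kg. The origin is the centre of its underside, z up.
- bowl_in (a point): Centre of the bowl's inner floor.
- capsule: Bystander: tapered aluminium coffee capsule, 37 mm across, 28 mm high, in the tray. Origin: centre of its underside.
- collar: Bystander: flat steel collar (ring), 44 mm across, 12 mm high, in the tray. Origin: centre of its underside.
- mug_a: Bystander: red mug, 80 mm across, 90 mm high. Origin: centre of its underside.
- mug_b: Bystander: red mug, 80 mm across, 90 mm high. Origin: centre of its underside.
- water: Bystander: round glass water bottle, 64 mm across, 200 mm high. Origin: centre of its underside.
- mill: Bystander: turned dark wood pepper mill, 54 mm across, 140 mm high. Origin: centre of its underside.
- brush: Bystander: brush with a wooden handle, lying on the counter.
- spoon: Bystander: steel spoon, lying on the counter.
Not all that is in view belongs to the job. Of the things shaped like the bowl, the white one is meant.

How it is judged:
On the way, in this order (a step that is already met when the one before it is completed fails the run):
1. the tablet lies in the bowl, let go, with the bottle still closed (horizontal distance between tablet and bowl_in below 0.045 m and z of tablet in the frame of bowl between -0.005 and 0.035 m and angle between bowl's own z axis and vertical below 0.2 rad and contact force between the fingers and tablet below 0.05 N and z of cap in the frame of bottle below 0.168 m), for 0.2 s.
2. the cap is pressed down by more than 4 mm (value of joint press above 0.004 m and z of cap in the frame of bottle below 0.158 m), for 0.1 s.
3. the cap has been turned more than 40 degrees while on the neck (angle between the x axis of cap and the x axis of bottle, either way round above 0.7 rad and z of cap in the frame of bottle below 0.166 m), for 0.05 s.
At the end, for the whole second after the job is handed in: The fingers hold the cap (over 1 N), still (under 30 mm/s), level within 0.3 rad, its underside 40 to 160 mm above the bottle mouth and within 35 mm of its axis, not touching the bottle; the tablet lies released in the upright bowl, within 45 mm of its centre and below the rim (horizontal distance between tablet and bowl_in below 0.045 m and z of tablet in the frame of bowl between -0.005 and 0.035 m and angle between bowl's own z axis and vertical below 0.2 rad and z of cap in the frame of bottle_mouth between 0.04 and 0.16 m and horizontal distance between cap and bottle_mouth below 0.035 m and angle between cap's own z axis and vertical below 0.3 rad and linear speed of cap below 0.03 m/s and contact force between the fingers and cap above 1 N and contact force between cap and bottle below 0.05 N and contact force between the fingers and tablet below 0.05 N); the arm keeps its last pose, push and grip.
It fails at once if another thing is shifted by more than 50 mm (distance of any of capsule, collar, mug_a, mug_b, water, mill, brush, spoon from where it was at the start of the episode above 0.05 m).
It fails at once if a mug, the water bottle or the mill is tipped over (angle between any of mug_a, mug_b, water, mill's own z axis and vertical above 0.5 rad).
It also fails if it takes over 48 s, if anything falls off the work surface, if the arm or the gripper's body presses on something with over 40 N, if the wrist force passes 120 N, or if a joint passes its speed limit or range.

ROBOT

A 6-joint arm with a two-finger parallel gripper is mounted at the origin on the work surface. World frame = base frame: x ahead of the robot, y to its left, z up, the work surface at z = 0. Lengths are in m, angles in rad, forces in N, time in s.
With the tool pointing down it reaches from about 0.3 to 0.775 m from the base axis. Payload 14.6 kg.
Tool frame: the origin (TCP) lies between the finger pads; the fingertips stand 11 mm ahead of it and the grasp point (between the pads) lies 8 mm behind it (robot.nose_length is the distance from the TCP to the fingertips, in m); z points along the fingers, y is the direction in which the jaws open and shut (so a half turn about z gives the same grasp; the last joint's range is limited). The gripper opens to 94 mm and grips with 3 to 60 N. Pads are 16 mm wide; open, the fingers measure 119 mm over their backs; the gripper's body (75 mm by 177 mm) begins 78 mm behind the grasp point.
Start: joints at [-1.313, 0.3, 1.521, -0, 1.321, -0.067], TCP at [0.176, -0.521, 0.216] pointing down, gripper open.
Joint ranges: [-3.03, 3.03], [-0.79, 2.21], [0.23, 2.52], [-1.04, 4.18], [0, 3.07], [-2.55, 2.55]. Speed limits (rad/s): [2.22, 2.22, 2.57, 3.14, 3.14, 3.14].

INTERFACE

Orientations are given as a unit quaternion [w, x, y, z].
In Python, from rig import robot gives the robot as it stands. The module is installed in compiled form; this text tells all that it offers.
- The arm moves only by the tool jog_arm, never from a script. Its arguments are lists of equal length, an entry for each row: "dr": the turn, a rotation vector about the tool's x, y, z in rad, a list of three; "travel": the shift along the tool's x, y, z in cm, a list of three; "jaw": the opening, from 0 (shut) to 1 (fully open). In form: {"dr": [[rx, ry, rz], ...], "travel": [[x, y, z], ...], "jaw": [jaw, ...]}. A call has 1 to 20 rows; each row is the pose to reach, as a shift and turn from the pose commanded when the call began, along the tool's axes at that moment; what a row does not reach only later rows make up. A row lasts 1/12 s, in which the tool goes at most 41.7 mm and 7.16 degrees, less where a joint would pass 70% of its speed; a pose out of reach is approached as far as the arm can. A call with a gripper value outside its range is refused whole. The fingers move at their own pace and stop on an object; "grip_force" is the grip in N (left out, the last holds). Time passes only in rows, so rows that repeat a pose let the fingers close. It gives the time, the measured TCP pose, the force and the opening at its end, in the units of the state.
- robot.state(): the state, without advancing time (a new reading comes with each control period).
- robot.camera(name): name is "scene" or "top" or "wrist"; returns (picture, depth): 400x640x3 uint8, blue, green, red; 400x640 float32, m along the optical axis (not along the pixel's ray), 0 where there is no reading.
- robot.camera_info(name): a dict with "fovy" (degrees; the focal length in pixels is half the picture's height over the tangent of half this angle, whatever the lens; pixels are square), "cx", "cy" (the principal point, pixels), "rvec" (rotation vector, rad) and "tvec" (3), from world to camera coordinates, as OpenCV has them. Camera axes: x right, y down, z forward; pixel columns grow to the right and rows downward; lengths in m; the calibration is good to about 2 mm. A picture is of the moment at which its call begins: read the wrist's pose just before it. camera_info takes no time and is no camera call; for the wrist camera it gives the pose at the moment of the call.
- robot.hand_in(): hands the job in, once; it reports no verdict.
The state is a dict: "time_s": time; "joint_positions": joint angles; "dq": joint speeds; "joint_torque": joint torques, N m; "tcp_pos": TCP position; "orientation": TCP orientation; "force": force on the tool from outside, world axes, zero at the start; "wrist_torque": the same for the moment, N m; "finger_gap": finger opening in m.
Only numpy, scipy, OpenCV 4.12 (cv2) and the standard library are available. Lean on these libraries where they do the work, as an engineer would, in place of code of your own. Each camera call takes 0.05 s, during which the arm holds its last target. There are 200 camera calls.

## Working session

There is one attempt and no reset: what is moved stays moved. The work goes in short steps, Python scripts to look and compute and a tool call to move; the robot and the scene stay as the last step left them, time stands still between calls to the robot, and variables do not carry over. Pictures are saved under pics/ and viewed, about 8 in all and at most 12, crops included, and the job is handed in when it is done.

Besides the shell and the picture viewer there is one more tool, called after "Emit:" by a JSON object that holds its "method" and its "body". jog_arm: Moves the arm, as the interface text tells. Its arguments: {"type":"object","properties":{"dr":{"type":"array"},"travel":{"type":"array"},"jaw":{"type":"array"},"grip_force":{"type":"number"}},"required":["dr","travel","jaw"]}

```bash
mkdir -p pics
cat > h.py <<'E'
import numpy as np, cv2
from rig import robot
from scipy.spatial.transform import Rotation as R
def cam(n):
    i=robot.camera_info(n); p,d=robot.camera(n)
    return i,p,d
def save(n,f):
    i,p,d=cam(n); cv2.imwrite(f'pics/{f}.png',p); np.savez(f'pics/{f}.npz',p=p,d=d,**{k:np.array(v) for k,v in i.items()}); return i,p,d
def load(f): return np.load(f'pics/{f}.npz')
def world(z,u,v,d=None,zw=None):
    f=200/np.tan(np.radians(float(z['fovy']))/2); r=np.array([(u-float(z['cx']))/f,(v-float(z['cy']))/f,1.])
    M=cv2.Rodrigues(np.array(z['rvec'],float).reshape(3,1))[0]; t=np.array(z['tvec'],float).ravel()
    c=-M.T@t; w=M.T@r
    if zw is not None: return c+w*(zw-c[2])/w[2]
    return c+w*(z['d'][int(v),int(u)] if d is None else d)
def cloud(z):
    f=200/np.tan(np.radians(float(z['fovy']))/2); v,u=np.mgrid[:400,:640]; d=z['d']
    r=np.stack([(u-float(z['cx']))/f*d,(v-float(z['cy']))/f*d,d],-1)
    M=cv2.Rodrigues(np.array(z['rvec'],float).reshape(3,1))[0]
    return (r-np.array(z['tvec'],float).ravel())@M
E
python3 - <<'E'
from h import *
for n in('top','scene'): i,p,d=save(n,n+'0'); print(i)
cv2.imwrite('pics/both.png',np.vstack([cv2.imread('pics/top0.png'),cv2.imread('pics/scene0.png')])[:, :]) 
print(robot.state())
E
```

```text
{'fovy': 56.87536367565479, 'cx': 319.7139750808547, 'cy': 191.57891008324472, 'rvec': array([ 2.17490979, -2.18899871,  0.05239277]), 'tvec': array([0.03239364, 0.56543439, 1.31274894])}
{'fovy': 45.50492803390863, 'cx': 308.8734109022161, 'cy': 200.359835358476, 'rvec': array([ 1.31248522,  2.4622522 , -0.69274164]), 'tvec': array([ 0.29666381, -0.32122877,  1.53270702])}
{'time_s': 0.1, 'joint_positions': array([-1.31259697e+00,  3.00388721e-01,  1.52152294e+00, -7.92915849e-06,
        1.32070149e+00, -6.65576623e-02]), 'dq': array([ 0.00036926, -0.00208154, -0.00040839, -0.00139512,  0.00054388,
       -0.00040686]), 'joint_torque': array([ 2.20751237e-03, -5.32642043e+01, -3.53285193e+01,  7.09188008e-02,
        2.34881375e-02, -5.63643903e-05]), 'tcp_pos': array([ 0.17545256, -0.52102501,  0.21595611]), 'orientation': array([-5.07541726e-04,  9.86845264e-01,  1.61666831e-01, -5.26409054e-05]), 'force': array([ 0.51974758, -0.62508102, -1.31235886]), 'wrist_torque': array([-0.0304647 , -0.02991314,  0.0119311 ]), 'finger_gap': 0.09397093488703333}
```

View pics/top0.png

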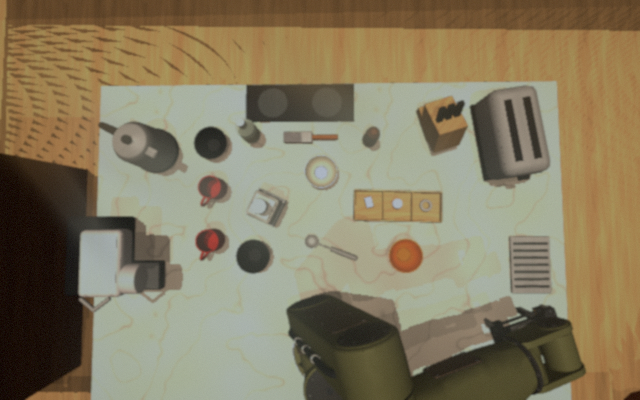

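View pics/scene0.png

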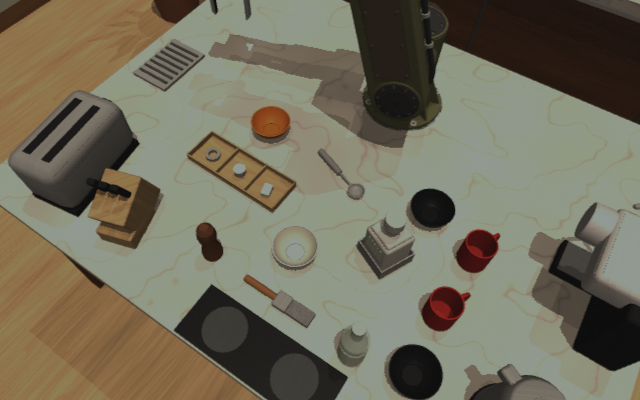

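Candidates for the tablet in the top view are the items at (369,202), (398,203, round, so the capsule) and (425,205, a ring, so the collar). I choose (369,202), which looks blocky. For the bowl, (322,173) is white, while (405,255) is orange and (211,142) and (253,256) are black. The bottle is at (265,206). One close crop will confirm this.

Run:
```python
from h import *
z=load('top0'); p=z['p']
a=cv2.resize(p[180:230,345:445],None,fx=8,fy=8,interpolation=cv2.INTER_CUBIC)
b=cv2.resize(p[145:231,230:345],None,fx=6.9,fy=4.65) 
b=cv2.resize(p[150:230,240:345],None,fx=6,fy=6,interpolation=cv2.INTER_CUBIC)[:, :]
a=cv2.resize(p[185:225,350:400],None,fx=7,fy=7,interpolation=cv2.INTER_CUBIC)
c=np.zeros((480,630+170,3),np.uint8)
c=np.zeros((480,800,3),np.uint8); b=cv2.resize(p[150:230,240:343],None,fx=4.3,fy=4.3,interpolation=cv2.INTER_CUBIC)
c[:b.shape[0],:b.shape[1]]=b; c[:280,450:]=a
cv2.imwrite('pics/crop.png',c)
C=cloud(z)
for n,u,v in(('tab',369,202),('caps',398,203),('collar',425,205),('bowl',322,173),('cap',263,207),('mugA',211,188),('mugB',210,240),('water',249,130),('mill',371,136)): print(n,C[v,u].round(3))
# cap-top cloud
m=(abs(C[...,2]-.19)<.012)&(abs(np.indices((400,640))[1]-265)<25)&(abs(np.indices((400,640))[0]-206)<22)
print('cap',m.sum(),np.median(C[m],0),C[m].min(0),C[m].max(0))
s=load('scene0');S=cloud(s)
m=(abs(S[...,2]-.19)<.006)&(np.hypot(S[...,0]-C[207,263,0],S[...,1]-C[207,263,1])<.06)
print('cap scene',m.sum(),S[m].mean(0),S[m].min(0),S[m].max(0))
t=C[202,369]
for X in(C,S):
  m=(X[...,2]>.016)&(X[...,2]<.03)&(np.hypot(X[...,0]-t[0],X[...,1]-t[1])<.032)
  q=X[m][:,:2].astype(np.float32); print('tab',len(q),X[m].mean(0),cv2.minAreaRect(q))
  b=C[173,322]; m=(X[...,2]>.036)&(X[...,2]<.055)&(np.hypot(X[...,0]-b[0],X[...,1]-b[1])<.09)
  print('bowl',cv2.minEnclosingCircle(X[m][:,:2].astype(np.float32)))
```

```text
tab [ 0.527 -0.148  0.017]
caps [ 0.522 -0.25   0.029]
collar [ 0.515 -0.353 -0.   ]
bowl [ 0.635  0.02  -0.002]
cap [0.507 0.204 0.193]
mugA [0.582 0.427 0.004]
mugB [0.393 0.427 0.006]
water [0.764 0.26  0.139]
mill [ 0.742 -0.144  0.131]
cap 192 [0.51086567 0.22017614 0.18877524] [0.48881637 0.19607464 0.17891522] [0.53615433 0.24323459 0.19548284]
cap scene 330 [0.51142995 0.21741134 0.18982275] [0.4846266  0.19299333 0.18423995] [0.53512227 0.24106775 0.19494806]
tab 74 [ 0.5281753  -0.14537133  0.02025449] ((0.5282259583473206, -0.14547643065452576), (0.037303537130355835, 0.025716280564665794), 16.117631912231445)
bowl ((0.6379281878471375, 0.02568759396672249), 0.059697024524211884)
tab 113 [ 0.52774482 -0.14777815  0.0216277 ] ((0.5269147157669067, -0.14847911894321442), (0.038974691182374954, 0.02591169811785221), 18.487401962280273)
bowl ((0.6343691945075989, 0.021871795877814293), 0.06063460558652878)
```

View pics/crop.png

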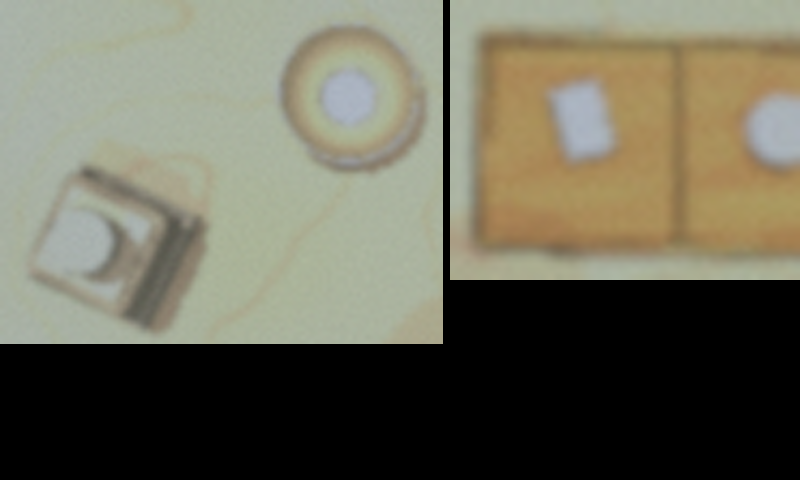

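The crop confirms the choices: a rectangular block in the left compartment, the white bowl at upper right and the square bottle with its round cap. Next I compute the approach above the tablet.

```bash
cat >> h.py <<'E'
def jog(x,y,z,yaw):
    "travel (cm) and dr to bring the TCP there, tool down, tool x at yaw (deg, mod 180)"
    s=robot.state(); q=s['orientation']; A=R.from_quat([q[1],q[2],q[3],q[0]])
    t=A.inv().apply(np.array([x,y,z])-s['tcp_pos'])*100
    xa=A.apply([1,0,0]); y0=np.degrees(np.arctan2(xa[1],xa[0])); dy=(yaw-y0+90)%180-90; a=np.radians(y0+dy)
    T=R.from_matrix(np.array([[np.cos(a),np.sin(a),0],[np.sin(a),-np.cos(a),0],[0,0,-1]]))
    print('travel',t.round(2),'dr',(A.inv()*T).as_rotvec().round(3),'yaw now',y0.round(1))
E
python3 - <<'E'
from h import *
jog(.5277,-.147,.16,17)
i=robot.camera_info('wrist'); M=cv2.Rodrigues(i['rvec'])[0]; c=-M.T@i['tvec']; s=robot.state(); q=s['orientation'];A=R.from_quat([q[1],q[2],q[3],q[0]])
print('cam in tool',A.inv().apply(c-s['tcp_pos']),'axis',A.inv().apply(M[2]),i['fovy'])
E
```

```text
travel [ 45.32 -24.2    5.62] dr [-0.001 -0.     0.028] yaw now 18.6
cam in tool [ 0.07717291 -0.00107571 -0.16824053] axis [-0.26446139  0.00110056  0.96439565] 58.33872494603859
```

Emit:
{"method": "jog_arm", "body": {"dr": [[0,0,0.028],[0,0,0.028],[0,0,0.028],[0,0,0.028],[0,0,0.028],[0,0,0.028],[0,0,0.028],[0,0,0.028],[0,0,0.028],[0,0,0.028],[0,0,0.028],[0,0,0.028],[0,0,0.028],[0,0,0.028],[0,0,0.028],[0,0,0.028],[0,0,0.028]], "travel": [[45.3,-24.2,5.6],[45.3,-24.2,5.6],[45.3,-24.2,5.6],[45.3,-24.2,5.6],[45.3,-24.2,5.6],[45.3,-24.2,5.6],[45.3,-24.2,5.6],[45.3,-24.2,5.6],[45.3,-24.2,5.6],[45.3,-24.2,5.6],[45.3,-24.2,5.6],[45.3,-24.2,5.6],[45.3,-24.2,5.6],[45.3,-24.2,5.6],[45.3,-24.2,5.6],[45.3,-24.2,5.6],[45.3,-24.2,5.6]], "jaw": [0.45,0.45,0.45,0.45,0.45,0.45,0.45,0.45,0.45,0.45,0.45,0.45,0.45,0.45,0.45,0.45,0.45], "grip_force": 15}}

```text
time_s: 1.52
tcp_pos: [0.527, -0.1482, 0.1606]
orientation: [0.0, 0.989, 0.147, 0.0]
force: [-0.4, 0.1, -0.2]
finger_gap: 0.0426
```

Run:
```python
from h import *
save('wrist','w1'); z=load('w1'); C=cloud(z)
m=(C[...,2]>.014)&(C[...,2]<.03)&(np.hypot(C[...,0]-.5277,C[...,1]+.147)<.032)
q=C[m][:,:2].astype(np.float32); print(len(q),C[m].mean(0),cv2.minAreaRect(q))
s=robot.state(); print(s['tcp_pos'],s['finger_gap'],s['time_s'])
r=cv2.minAreaRect(q); jog(*r[0],.017,17)
```

```text
1230 [ 0.52672891 -0.14748137  0.02078288] ((0.5259251594543457, -0.14802968502044678), (0.03828246891498566, 0.025785332545638084), 16.377296447753906)
[ 0.52707207 -0.14829084  0.16067786] 0.04254167147828174 1.5667
travel [-0.1  -0.06 14.37] dr [ 0.    -0.    -0.001] yaw now 16.9
```

View pics/w1.png

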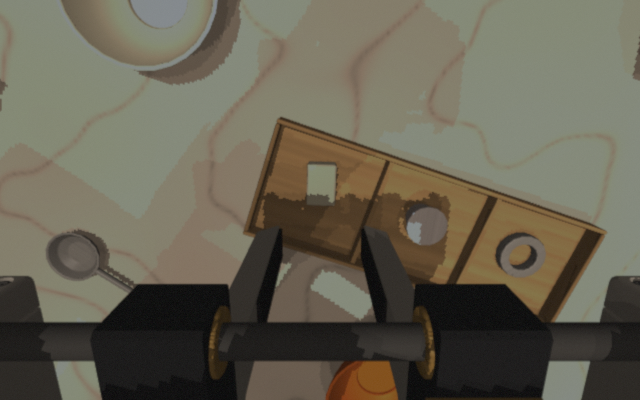

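The wrist view shows the tablet at pixel (321,183), lined up between the fingers. Now I descend, grip and lift.

Emit:
{"method": "jog_arm", "body": {"dr": [[0,0,0],[0,0,0],[0,0,0],[0,0,0],[0,0,0],[0,0,0],[0,0,0],[0,0,0],[0,0,0],[0,0,0],[0,0,0],[0,0,0],[0,0,0],[0,0,0],[0,0,0],[0,0,0]], "travel": [[0,0,4],[-0.1,0,8],[-0.1,0,11.5],[-0.1,0,13.3],[-0.1,0,14.3],[-0.1,0,14.3],[-0.1,0,14.3],[-0.1,0,14.3],[-0.1,0,14.3],[-0.1,0,14.3],[-0.1,0,14.3],[-0.1,0,12.5],[0,0,9],[0,0,5],[0,0,3],[0,0,3]], "jaw": [0.45,0.45,0.45,0.45,0.45,0.45,0,0,0,0,0,0,0,0,0,0], "grip_force": 15}}

```text
time_s: 2.9
tcp_pos: [0.5295, -0.1479, 0.1355]
orientation: [0.002, 0.989, 0.148, 0.003]
force: [0.1, -0.2, -0.2]
finger_gap: 0.026
```

Run:
```python
from h import *
z=load('w1'); C=cloud(z); m=(C[...,2]>.038)&(C[...,2]<.052)&(np.hypot(C[...,0]-.636,C[...,1]-.024)<.08)
print(m.sum(), cv2.minEnclosingCircle(C[m][:,:2].astype(np.float32)))
s=robot.state(); print(s['tcp_pos'],s['finger_gap'],s['time_s'])
for h in(.13,.045): jog(.636,.0235,h,17)
```

```text
1892 ((0.6237344741821289, 0.020236412063241005), 0.05781117454171181)
[ 0.52947683 -0.14791487  0.13550328] 0.026013346103498224 2.9
travel [ 15.2  -13.28   0.59] dr [ 0.005 -0.006  0.   ] yaw now 17.0
travel [ 15.14 -13.32   9.09] dr [ 0.005 -0.006  0.   ] yaw now 17.0
```

The gap reads 26 mm, so the tablet is held. Now I carry it to the bowl, lower it and release with a small opening.

Emit:
{"method": "jog_arm", "body": {"dr": [[0,0,0],[0,0,0],[0,0,0],[0,0,0],[0,0,0],[0,0,0],[0,0,0],[0,0,0],[0,0,0],[0,0,0],[0,0,0],[0,0,0],[0,0,0],[0,0,0],[0,0,0],[0,0,0],[0,0,0],[0,0,0],[0,0,0]], "travel": [[15.2,-13.3,0.5],[15.2,-13.3,0.5],[15.2,-13.3,0.5],[15.2,-13.3,0.5],[15.2,-13.3,0.5],[15.2,-13.3,0.5],[15.2,-13.3,4],[15.2,-13.3,7.5],[15.2,-13.3,9.5],[15.2,-13.3,10.2],[15.2,-13.3,10.2],[15.2,-13.3,10.2],[15.2,-13.3,10.2],[15.2,-13.3,10.2],[15.2,-13.3,10.2],[15.2,-13.3,8],[15.2,-13.3,4],[15.2,-13.3,0],[15.2,-13.3,0]], "jaw": [0,0,0,0,0,0,0,0,0,0,0,0.36,0.36,0.36,0.36,0.36,0.36,0.36,0.36]}}

```text
time_s: 4.48
tcp_pos: [0.6372, 0.0243, 0.1396]
orientation: [0.001, 0.989, 0.148, 0.006]
force: [1.1, 0.7, 2.1]
finger_gap: 0.0341
```

Run:
```python
from h import *
s=robot.state(); print(s['tcp_pos'],s['finger_gap'],s['time_s'],s['joint_positions'])
save('wrist','w2'); C=cloud(load('w2'))
for yaw in (17,90,110,130,150): print(yaw); jog(.511,.2185,.26,yaw)
```

```text
[0.63716168 0.02429579 0.13964877] 0.034073690671730834 4.4833 [-1.93302979e-02  5.53093576e-01  1.34572281e+00  2.86325129e-05
  1.23018944e+00  1.25458789e+00]
17
travel [ -6.17 -22.2  -12.53] dr [ 0.003 -0.008  0.   ] yaw now 17.0
90
travel [ -6.17 -22.2  -12.53] dr [ 0.008 -0.005 -1.274] yaw now 17.0
110
travel [ -6.17 -22.2  -12.53] dr [-0.004 -0.009  1.519] yaw now 17.0
130
travel [ -6.17 -22.2  -12.53] dr [-0.002 -0.009  1.17 ] yaw now 17.0
150
travel [ -6.17 -22.2  -12.53] dr [-0.001 -0.009  0.82 ] yaw now 17.0
```

View pics/w2.png

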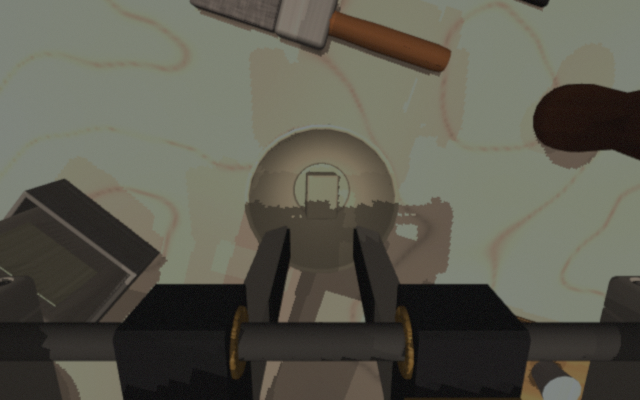

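The tablet lies flat at the centre of the white bowl (322,194), released. Next I move above the cap.

Emit:
{"method": "jog_arm", "body": {"dr": [[0,0,0],[0,0,0],[0,0,0],[0,0,0],[0,0,0],[0,0,0],[0,0,0],[0,0,0],[0,0,0],[0,0,0],[0,0,0],[0,0,0]], "travel": [[0,0,-4],[0,0,-8],[0,0,-12.5],[-6.2,-22.2,-12.5],[-6.2,-22.2,-12.5],[-6.2,-22.2,-12.5],[-6.2,-22.2,-12.5],[-6.2,-22.2,-12.5],[-6.2,-22.2,-12.5],[-6.2,-22.2,-12.5],[-6.2,-22.2,-12.5],[-6.2,-22.2,-12.5]], "jaw": [0.75,0.75,0.75,0.75,0.75,0.75,0.75,0.75,0.75,0.75,0.75,0.75], "grip_force": 50}}

```text
time_s: 5.53
tcp_pos: [0.5101, 0.218, 0.2551]
orientation: [0.0, 0.989, 0.148, -0.0]
force: [0.3, 0.2, -0.5]
finger_gap: 0.0706
```

Run:
```python
from h import *
save('wrist','w3'); C=cloud(load('w3'))
m=(abs(C[...,2]-.19)<.006)&(np.hypot(C[...,0]-.511,C[...,1]-.2185)<.04)
q=C[m][:,:2].astype(np.float32);print(m.sum(),C[m].mean(0),cv2.minEnclosingCircle(q),cv2.minAreaRect(q))
s=robot.state(); print(s['tcp_pos'],s['force'],s['finger_gap'],s['time_s'])
x,y=cv2.minEnclosingCircle(q)[0]; jog(x,y,.167,17)
```

```text
3699 [0.51061258 0.21905541 0.18933595] ((0.50909423828125, 0.21830447018146515), 0.02506127953529358) ((0.5098915100097656, 0.21885298192501068), (0.047896385192871094, 0.048789530992507935), 10.4714994430542)
[0.51025432 0.21767888 0.25507706] [ 0.70015556  0.61191801 -0.66256365] 0.07062973774994899 5.5833
travel [-0.09 -0.1   8.81] dr [ 0.     0.    -0.001] yaw now 17.0
```

View pics/w3.png

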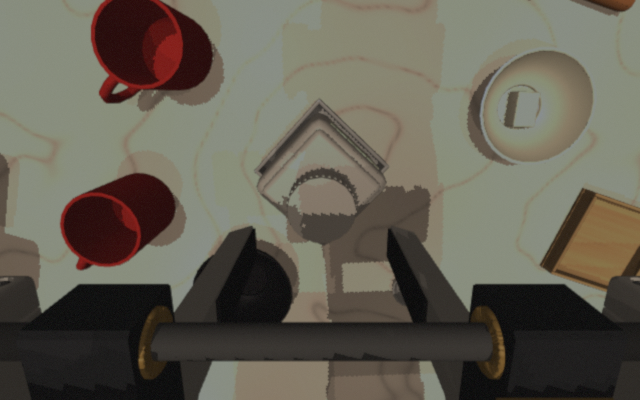

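The cap is at (322,203), centred between the open fingers. I descend and grip it.

Emit:
{"method": "jog_arm", "body": {"dr": [[0,0,0],[0,0,0],[0,0,0],[0,0,0],[0,0,0],[0,0,0],[0,0,0],[0,0,0],[0,0,0],[0,0,0],[0,0,0]], "travel": [[0,-0.1,3.5],[0,-0.1,6.5],[0,-0.1,8.2],[0,-0.1,8.8],[0,-0.1,8.8],[0,-0.1,8.8],[0,-0.1,8.8],[0,-0.1,8.8],[0,-0.1,8.8],[0,-0.1,8.8],[0,-0.1,8.8]], "jaw": [0.75,0.75,0.75,0.75,0.75,0,0,0,0,0,0], "grip_force": 50}}

```text
time_s: 6.5
tcp_pos: [0.51, 0.2194, 0.1683]
orientation: [0.0, 0.989, 0.148, 0.001]
force: [1.1, -2.0, 5.4]
finger_gap: 0.0477
```

Emit:
{"method": "jog_arm", "body": {"dr": [[0,0,0],[0,0,0],[0,0,0],[0,0,0],[0,0,0],[0,0,0]], "travel": [[0,0,0.3],[0,0,0.5],[0,0,0.7],[0,0,0.75],[0,0,0.75],[0,0,0.75]], "jaw": [0,0,0,0,0,0]}}

```text
time_s: 7.0
tcp_pos: [0.5101, 0.2194, 0.1615]
orientation: [0.0, 0.989, 0.148, 0.001]
force: [-2.9, -3.4, 11.9]
finger_gap: 0.0475
```

Pressed about 7 mm with 12 N, which matches the spring. Now I turn counterclockwise (negative about tool z) while holding it down.

Emit:
{"method": "jog_arm", "body": {"dr": [[0,0,-0.1],[0,0,-0.2],[0,0,-0.3],[0,0,-0.4],[0,0,-0.5],[0,0,-0.6],[0,0,-0.7],[0,0,-0.8],[0,0,-0.9],[0,0,-1.0],[0,0,-1.1],[0,0,-1.2],[0,0,-1.3],[0,0,-1.33],[0,0,-1.33],[0,0,-1.33]], "travel": [[0,0,0.05],[0,0,0.05],[0,0,0.05],[0,0,0.05],[0,0,0.05],[0,0,0.05],[0,0,0.05],[0,0,0.05],[0,0,0.05],[0,0,0.05],[0,0,0.05],[0,0,0.05],[0,0,0.05],[0,0,0.05],[0,0,0.05],[0,0,0.05]], "jaw": [0,0,0,0,0,0,0,0,0,0,0,0,0,0,0,0]}}

```text
time_s: 8.33
tcp_pos: [0.5101, 0.2198, 0.1614]
orientation: [0.001, 0.687, 0.727, 0.001]
force: [-3.8, -1.7, 15.4]
finger_gap: 0.0474
```

Run:
```python
from h import *
s=robot.state(); print(s['tcp_pos'],s['force'],s['wrist_torque'],s['finger_gap'],s['joint_positions'])
jog(.51,.2188,.271,93)
```

```text
[0.51013206 0.21984211 0.16138348] [-3.84916534 -1.68339667 15.40988909] [-0.2679299   0.4249952   0.05899234] 0.04738837009564426 [3.40841933e-01 3.60587974e-01 1.57313148e+00 2.80764331e-04
 1.20488659e+00 2.84277077e-01]
travel [-9.000e-02  1.000e-02 -1.096e+01] dr [ 0.003 -0.001  0.004] yaw now 93.2
```

Emit:
{"method": "jog_arm", "body": {"dr": [[0,0,0],[0,0,0],[0,0,0],[0,0,0],[0,0,0],[0,0,0],[0,0,0]], "travel": [[0,0,-0.4],[0,0,-0.8],[0,0,-1.2],[0,0,-1.6],[0,0,-2],[0,0,-2],[0,0,-2]], "jaw": [0,0,0,0,0,0,0]}}

```text
time_s: 8.92
tcp_pos: [0.5095, 0.2194, 0.1794]
orientation: [-0.0, 0.687, 0.727, -0.0]
force: [-0.1, -0.1, -0.5]
finger_gap: 0.0475
```

The arm lifted freely with no pull, and the gap is unchanged. I go up the rest of the way.

Emit:
{"method": "jog_arm", "body": {"dr": [[0,0,0],[0,0,0],[0,0,0],[0,0,0],[0,0,0],[0,0,0],[0,0,0],[0,0,0],[0,0,0]], "travel": [[0,0,-1.5],[0,0,-3],[0,0,-4.5],[0,0,-6],[0,0,-7.5],[0,0,-8.7],[0,0,-8.7],[0,0,-8.7],[0,0,-8.7]], "jaw": [0,0,0,0,0,0,0,0,0]}}

```text
time_s: 9.67
tcp_pos: [0.5093, 0.2193, 0.2653]
orientation: [-0.0, 0.687, 0.727, -0.001]
force: [-0.9, 0.0, -0.6]
finger_gap: 0.0475
```

Run:
```python
from h import *
s=robot.state(); print(s['tcp_pos'],s['force'],s['finger_gap'],s['time_s'],abs(s['dq']).max())
for n in('scene','wrist'): save(n,n+'9')
p=load('scene9')['p'][120:300,220:480]; w=load('wrist9')['p']
cv2.imwrite('pics/end.png',np.vstack([cv2.resize(p,(416,288),interpolation=cv2.INTER_CUBIC),cv2.resize(w,(416,260))]))
S=cloud(load('scene9'))
m=(S[...,2]<.03)&(S[...,2]>.006)&(np.hypot(S[...,0]-.636,S[...,1]-.023)<.03); print(S[m].mean(0),m.sum())
```

```text
[0.50925274 0.21932511 0.26525495] [-0.86379698  0.03608391 -0.56306024] 0.0474906120624874 9.6667 0.004114870933453612
[0.63725502 0.02426072 0.01621547] 325
```

View pics/end.png

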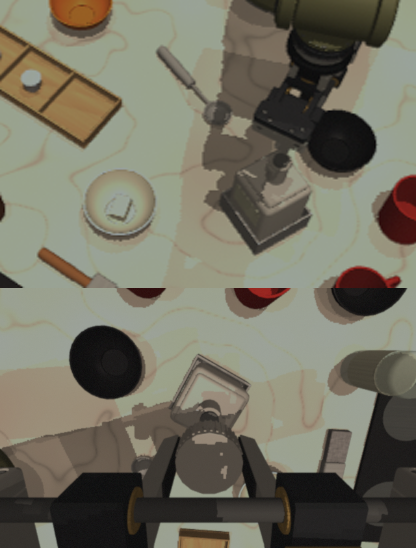

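The cap is held between the fingers (wrist view, ~(210,455)), clear of the bottle, whose bare neck shows at ~(280,158). The tablet is in the white bowl at ~(120,208). I'm handing the job in.

Run:
```python
from h import *
print(robot.hand_in()); s=robot.state(); print(s['time_s'],s['tcp_pos'],s['finger_gap'])
```

```text
the job is handed in; nothing more can be done
None
the job is handed in; nothing more can be done
```

The job is handed in at about 9.8 s of the 48 s limit. The tablet is in the white bowl, the bottle is open, and the gripper is holding the cap above it. The hand-in reports no verdict, so success is judged only from my own checks.

- **Tablet:** I gripped it across its 26 mm sides and released it in the bowl. In the last scene picture it still lies in the middle of the bowl.
- **Cap:** I pressed it down about 7 mm at around 12 N, turned it 76° counterclockwise in one grasp, and it lifted off with no pull.
- **Final pose:** The cap is held level at a 47.5 mm gap, close to its 48 mm diameter. The arm was practically still. The cap's underside is about 8 cm above the bottle mouth and within a few mm of its axis. That height assumes the cap did not slip in the fingers while being pressed.
- **Rest of the counter:** The last pictures show the bare bottle neck, and nothing in view looks moved. No check failed. The only disagreement was a bowl position about 1 cm off, from a wrist picture that cut the bowl off at the edge, so I used the top and scene cameras instead.

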